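# Turn the tablet canister's keyed lid onto its pin and press it home

## Task

The lid of the round tablet canister has been put back askew and stands proud on its locating pin. With a fingertip against one of its ribs, push the lid round until the notch in its edge is over the pin, then press it down until it is fully home, and come away. Only push and press the lid: do not pinch a rib or lift the lid, and leave everything else on the shelf as it is.

Things in the scene. Friction and masses are not known exactly. Their poses are not given: they have to be found in the camera images.
- canister: Round white plastic canister of cleaning-refill tablets, 138 mm diameter, held fast in a steel bracket (round base plate, 180 mm diameter) screwed to the shelf; it cannot move. Origin: on its vertical axis, at the shelf surface; z up; its +x points from the axis towards the locating pin. Its shoulder, the ledge on which the lid seats, is 116 mm above the shelf.
- pin (a point): Tip of the locating pin: a rigid white upright pin, 12 mm diameter with a rounded tip, on the outer edge of the canister's shoulder, its middle 69 mm from the canister's axis. It stands 8.5 mm above the shoulder (124.5 mm above the shelf). More than half of it shows beyond the lid's edge, so from above it is seen as a bump.
- notch (a point): In the mouth of the notch in the lid's edge, 69 mm from the axis, level with the upper face of the 5 mm thick flange. The notch is 18 mm wide, 17 mm deep, open at the edge; seen from above this point meets the pin's when aligned (3 mm of play each way). The dark grey plastic lid is 134 mm across; at the start its flange is 9 mm above the shoulder, turned 0.6 rad or more away, and the pin blocks it.
- hub (a point): Middle of the flat top of the lid's hub (32 mm diameter), on the canister's axis; 156 mm above the shelf at the start, 147.5 mm when seated. Three straight radial ribs run from the hub out to 50 mm from the axis, at 60, 180 and 300 degrees (counterclockwise from above) from the notch, each 12 mm thick and as tall as the hub. Between them the lid's face is flat, 17 mm below the hub top.
- lid (a joint): Turn of the lid about the canister's vertical axis, rad, counterclockwise from above positive; 0 (or any full turn) when the notch is over the pin. It turns either way without limit, level and centred on its gasket. About 2 N sideways on a rib at 40 mm from the axis turns it; it stays where it is left.
- gasket (a joint): How far the lid has gone down, m: 0 as it stands at the start, 0.0085 fully seated (end stop), negative when raised. The gasket's friction holds the lid at any height; about 4 N presses it down once the notch is over the pin. Turning does not change it.
- bottle_a: Empty white spray bottle with twist collar and spray head, loose, 72 mm diameter, 198 mm tall, standing behind the canister; origin at the middle of its base. Not to be disturbed.
- bottle_b: The second spray bottle, the same as the first.
- dustpan: Red plastic dustpan lying loose on the left, 225 mm wide, 320 mm long with its handle, 58 mm tall; origin under the middle of the pan, handle towards its -x. Not to be disturbed.
- brush: Grey nylon scrub brush lying loose, bristles down, 150 x 55 mm, 75 mm tall with its bow handle; long along its own x; origin under its middle. Lies between the robot and the canister. Not to be disturbed.
- clip: Steel spring clip for the dustpan, loose, 60 x 20 mm, 32 mm tall, origin under its middle. Not to be disturbed.
- tin: Round flat aluminium tin, loose, 85 mm diameter, 46 mm tall, origin under its middle. Not to be disturbed.
- caddy_flap (a joint): Opening angle of the white flap lid of the grey plastic caddy (170 x 250 mm, 115 mm tall, with a knob on the flap) on the right, rad; 0 shut. To be left shut.

How it is judged (in metres and radians):
On the way, in this order (a step that is already met when the one before it is completed fails the run):
1. the lid is turned until its notch is over the pin, the lid still standing proud (horizontal distance between notch and pin below 0.008 m and value of joint gasket below 0.004 m).
2. the lid is pressed down over the pin (horizontal distance between notch and pin below 0.005 m and value of joint gasket above 0.007 m), for 0.2 s.
At the end, for the whole second after the job is handed in: The notch is over the pin (within 5 mm seen from above), the lid has gone down by at least 7 of its 8.5 mm and stays down, the bottles, dustpan, brush, clip and tin are within 20 mm of where they were, and the caddy's flap is shut (all of step 2 and distance of each of bottle_a, bottle_b, dustpan, brush, clip, tin from where it was at the start of the episode below 0.02 m and value of joint caddy_flap below 0.15 rad); the robot touches nothing.
It fails at once if the lid is lifted more than 4 mm (value of joint gasket below -0.004 m).
It fails at once if a rib of the lid is pinched between the fingers ((contact force between the fingers and lid_c34 above 2 N and contact force between the fingers and lid_c35 above 2 N) or (contact force between the fingers and lid_c36 above 2 N and contact force between the fingers and lid_c37 above 2 N) or (contact force between the fingers and lid_c38 above 2 N and contact force between the fingers and lid_c39 above 2 N)).
It fails at once if a bottle, the dustpan, brush, clip or tin is moved or knocked over (distance of any of bottle_a, bottle_b, dustpan, brush, clip, tin from where it was at the start of the episode above 0.02 m).
It fails at once if the caddy's flap is opened (value of joint caddy_flap above 0.15 rad).
It also fails if it takes over 48 s, if anything falls off the work surface, if the arm or the gripper's body presses on something with over 40 N, if the wrist force passes 120 N, or if a joint passes its speed limit or range.

## Robot

A 6-joint arm with a two-finger parallel gripper is mounted at the origin on the work surface. World frame = base frame: x ahead of the robot, y to its left, z up, the work surface at z = 0. Lengths are in mm, angles in degrees, forces in N, time in s.
With the tool pointing down it reaches from about 325 to 850 mm from the base axis. Payload 15.5 kg.
Tool frame: the origin (TCP) lies at the centre of the arm's flange, where the gripper is bolted on; the fingertips stand 191 mm ahead of it and the grasp point (between the pads) lies 172 mm ahead of it; z points along the fingers, y is the direction in which the jaws open and shut (so a half turn about z gives the same grasp; the last joint's range is limited). The gripper opens to 91 mm and grips with 3 to 60 N. Pads are 32 mm wide; open, the fingers measure 118 mm over their backs; the gripper's body (76 mm by 178 mm) begins 60 mm behind the grasp point.
Start: joints at [63.512, 28.281, 77.091, -0, 74.628, -5.472], TCP at [224.14, 583.429, 404.715] pointing down, gripper open.
Joint ranges: [-166.48, 166.48], [-47.26, 123.95], [12.59, 153.08], [-70.14, 250.14], [6.76, 159.57], [-176.63, 176.63]. Speed limits (degrees/s): [108.29, 108.29, 147.25, 172.46, 172.46, 172.46].

## Interface

Orientations are given as [roll, pitch, yaw] about the fixed x, y, z axes, in that order (R = Rz(yaw) Ry(pitch) Rx(roll)).
In Python, from station import readout, eyes, job_done gives the robot as it stands. The module is installed in compiled form; this text tells all that it offers.
- The arm moves only by the shell command python3 -m inch 'ROWS'. ROWS is JSON, a list of rows, each a list of 3 entries, a list of its own where there are three numbers: the closure, from 0 (fully open) to 1 (shut), then the shift along the world's x, y, z in m, then the turn about the world's z in rad. A call has 1 to 8 rows; each row shifts and turns the commanded pose from where the row before left it; what a row does not reach is not made up. A row lasts 1/12 s, in which the tool goes at most 41.7 mm and 7.16 degrees, less where a joint would pass 70% of its speed; a pose out of reach is approached as far as the arm can. A call with a gripper value outside its range is refused whole. The fingers move at their own pace and stop on an object; the grip force is fixed at half the most. Time passes only in rows, so rows that do not move let the fingers close. It gives the time, the measured TCP pose, the force and the opening at its end, in the units of the state.
- readout.get_state(): the state, without advancing time (a new reading comes with each control period).
- eyes.camera(name): name is "scene" or "top" or "wrist"; returns the picture (420x560x3 uint8, blue, green, red); there is no depth.
- eyes.camera_model(name): a dict with "fx", "fy", "cx", "cy" (pixels), "view" (4x4, takes a point from world to camera coordinates); the wrist camera has in their place "mount" (4x4, takes a point from camera to tool coordinates, whose origin is the TCP and whose axes are the flange's). Camera axes: x right, y down, z forward; pixel columns grow to the right and rows downward; lengths in mm; the calibration is good to about 2 mm. A picture is of the moment at which its call begins: read the wrist's pose just before it. camera_model takes no time and is no camera call.
- job_done(): hands the job in, once; it reports no verdict.
The state is a dict: "time_s": time; "qpos": joint angles; "qd": joint speeds; "tau": joint torques, N m; "tool_pos": TCP position; "tcp_rot": TCP orientation; "contact_force": force on the tool from outside, world axes, zero at the start; "wrist_torque": the same for the moment, N m; "gripper_width": finger opening in mm.
Only numpy, scipy, OpenCV 4.12 (cv2) and the standard library are available. Lean on these libraries where they do the work, as an engineer would, in place of code of your own. Each camera call takes 0.05 s, during which the arm holds its last target.

## Working session

There is one attempt and no reset: what is moved stays moved. The work goes in short steps, Python scripts to look and compute and a shell command to move; the robot and the scene stay as the last step left them, time stands still between calls to the robot, and variables do not carry over. Pictures are saved under pics/ and viewed, and the job is handed in when it is done.

```bash
mkdir -p pics; python3 - <<'E'
from station import readout, eyes
import cv2
s=readout.get_state()
print({k:s[k] for k in('time_s','tool_pos','tcp_rot','contact_force','gripper_width')})
for n in('scene','top'):
    cv2.imwrite(f'pics/{n}0.png',eyes.camera(n)); m=eyes.camera_model(n); print(n,m)
print(eyes.camera_model('wrist'))
E
```

```text
{'time_s': 0.0, 'tool_pos': array([224.0714833 , 583.29444713, 404.14676755]), 'tcp_rot': array([-1.79931608e+02, -9.56817538e-03,  1.58983457e+02]), 'contact_force': array([-0.87846839,  0.05912569, -0.23439705]), 'gripper_width': 91.25008106366036}
scene {'fx': 386.54717424954833, 'fy': 386.54717424954833, 'cx': 281.9931499297535, 'cy': 203.18247125015452, 'view': array([[ 4.38403965e-01,  8.98710245e-01,  1.10389744e-02,
        -2.87321488e+02],
       [ 7.35623852e-01, -3.51737199e-01, -5.78911472e-01,
        -3.33339723e+02],
       [-5.16390853e-01,  2.61917617e-01, -8.15315675e-01,
         1.55274296e+03],
       [ 0.00000000e+00,  0.00000000e+00,  0.00000000e+00,
         1.00000000e+00]])}
top {'fx': 416.75828816160845, 'fy': 416.75828816160845, 'cx': 279.4322362507871, 'cy': 211.51730979601564, 'view': array([[ 2.83443414e-02, -9.99591444e-01,  3.68025430e-03,
         5.29002209e+01],
       [-9.73414733e-01, -2.84388568e-02, -2.27277341e-01,
         6.04171809e+02],
       [ 2.27289148e-01,  2.85961279e-03, -9.73823118e-01,
         1.10340065e+03],
       [ 0.00000000e+00,  0.00000000e+00,  0.00000000e+00,
         1.00000000e+00]])}
{'fx': 341.6284412958417, 'fy': 341.6284412958417, 'cx': 278.7589510620429, 'cy': 212.28342011903206, 'mount': array([[ 8.14613160e-04, -9.58426782e-01, -2.85337414e-01,
         8.19972245e+01],
       [ 9.99998531e-01,  3.50435445e-04,  1.67782150e-03,
         7.56605192e-01],
       [-1.50807672e-03, -2.85338362e-01,  9.58425660e-01,
         1.95738589e+01],
       [ 0.00000000e+00,  0.00000000e+00,  0.00000000e+00,
         1.00000000e+00]])}
```

View pics/scene0.png

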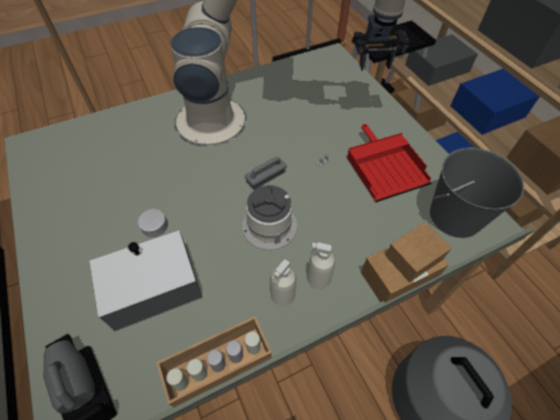

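View pics/top0.png

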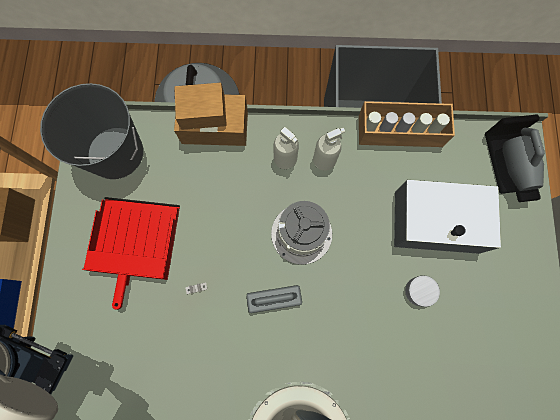

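```bash
cat > h.py <<'E'
import numpy as np,cv2
from station import eyes
def proj(m,P):
    P=np.atleast_2d(P); q=(m['view']@np.c_[P,np.ones(len(P))].T)[:3]
    return np.c_[m['fx']*q[0]/q[2]+m['cx'],m['fy']*q[1]/q[2]+m['cy']]
def back(m,uv,z):
    R=m['view'][:3,:3];t=m['view'][:3,3];c=-R.T@t
    d=R.T@np.array([(uv[0]-m['cx'])/m['fx'],(uv[1]-m['cy'])/m['fy'],1]); return c+d*(z-c[2])/d[2]
E
python3 - <<'E'
from h import *
im=cv2.imread('pics/top0.png');m=eyes.camera_model('top')
cv2.imwrite('pics/topz.png',cv2.resize(im[185:275,255:355],None,fx=6,fy=6,interpolation=cv2.INTER_CUBIC))
im2=cv2.imread('pics/scene0.png')
cv2.imwrite('pics/scz.png',cv2.resize(im2[170:255,230:310],None,fx=7,fy=7,interpolation=cv2.INTER_CUBIC))
ms=eyes.camera_model('scene')
print(back(m,(305,224),156),back(ms,(269,192),156))
E
```

```text
[551.0291706   3.037317  156.       ] [536.76539853  12.8688385  156.        ]
```

View pics/topz.png

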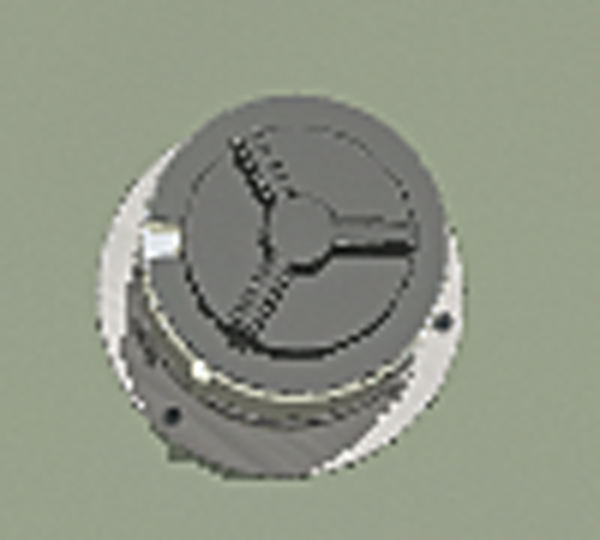

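View pics/scz.png

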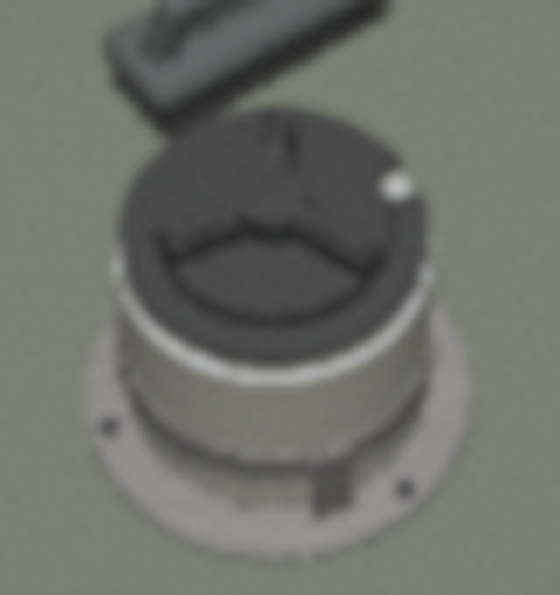

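```bash
python3 - <<'E'
from h import *
m=eyes.camera_model('top');ms=eyes.camera_model('scene')
tz=lambda u,v:(255+(u+.5)/6-.5,185+(v+.5)/6-.5)
sz=lambda u,v:(230+(u+.5)/7-.5,170+(v+.5)/7-.5)
print('hub',back(m,tz(302,232),156),back(ms,sz(267,215),156))
print('pin',back(m,tz(202,371),124.5))
print('notch floor',back(m,tz(148,240),116),back(m,tz(165,240),130), back(ms,sz(397,185),122))
# rim: left/right/top/bottom extents
for p in((148,225),(450,225),(300,95),(300,398)): print(back(m,tz(*p),130))
def circ(m,c,r,z):
    a=np.linspace(0,2*np.pi,200);return proj(m,np.c_[c[0]+r*np.cos(a),c[1]+r*np.sin(a),0*a+z])
im=cv2.imread('pics/topz.png');im2=cv2.imread('pics/scz.png')
c=(550,4)
for r,z in((67,130),(16,156),(90,3),(69,116)):
    for I,M,o,k in((im,m,(255,185),6),(im2,ms,(230,170),7)):
        q=(circ(M,c,r,z)-o+.5)*k
        cv2.polylines(I,[q.astype(int)],True,(0,0,255),1)
cv2.imwrite('pics/ov.png',cv2.resize(np.hstack([im[:540,:560],im2[:540,:560]]),None,fx=.7,fy=.7))
E
```

```text
hub [552.99969353   3.28113958 156.        ] [562.75322811  -3.34489361 156.        ]
pin [496.10674652  44.26935725 124.5       ]
notch floor [555.58182903  69.5915574  116.        ] [552.99173094  62.0638539  130.        ] [550.04813192  64.54070833 122.        ]
[559.52317833  69.74929073 130.        ]
[563.40630922 -63.61066187 130.        ]
[620.806689     3.51090826 130.        ]
[484.70837351   1.51964852 130.        ]
```

View pics/ov.png

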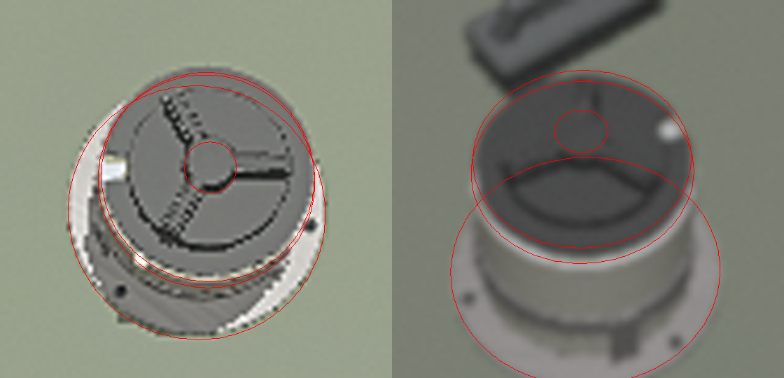

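```bash
python3 -m inch '[[1,[0.017,-0.0365,0],-0.071],[1,[0.017,-0.0365,0],-0.071],[1,[0.017,-0.0365,0],-0.071],[1,[0.017,-0.0365,0],-0.071],[1,[0.017,-0.0365,0],-0.071],[1,[0.017,-0.0365,0],-0.071],[1,[0.017,-0.0365,0],-0.071],[1,[0.017,-0.0365,0],-0.071]]'
python3 -m inch '[[1,[0.017,-0.0365,0],-0.071],[1,[0.017,-0.0365,0],-0.071],[1,[0.017,-0.0365,0],-0.071],[1,[0.017,-0.0365,0],-0.071],[1,[0.017,-0.0365,0],-0.071],[1,[0.017,-0.0365,0],-0.071],[1,[0.017,-0.0365,0],-0.071],[1,[0.017,-0.0365,0],-0.071]]'
python3 -m inch '[[1,[0.017,-0.0365,0],-0.071],[1,[0,0,0],0],[1,[0,0,0],0],[1,[0,0,0],0]]'
cat >> h.py <<'E'
from station import readout
from scipy.spatial.transform import Rotation as Ro
def wrist():
    s=readout.get_state();im=eyes.camera('wrist');m=dict(eyes.camera_model('wrist'))
    T=np.eye(4);T[:3,:3]=Ro.from_euler('xyz',s['tcp_rot'],degrees=True).as_matrix();T[:3,3]=s['tool_pos']
    m['view']=np.linalg.inv(T@m['mount']);return s,im,m
E
python3 - <<'E'
from h import *
import pickle
s,im,m=wrist();cv2.imwrite('pics/w1.png',im);pickle.dump(m,open('w1.pkl','wb'))
print(s['tool_pos'],s['tcp_rot'],s['gripper_width'],s['contact_force'])
print(proj(m,[[552.8,3.3,156],[496,44,124.5],[553,69,130]]))
E
```

```text
time_s: 0.77
tool_pos: [360.3, 289.6, 404.6]
tcp_rot: [-180.0, 0.0, 126.3]
contact_force: [1.3, 0.4, 0.8]
gripper_width: 41.2
time_s: 1.43
tool_pos: [496.5, -2.7, 404.6]
tcp_rot: [-180.0, -0.0, 93.7]
contact_force: [1.6, 1.4, 1.0]
gripper_width: 0.5
time_s: 1.77
tool_pos: [512.8, -37.0, 404.4]
tcp_rot: [-179.9, -0.0, 89.8]
contact_force: [-0.6, -0.3, -0.7]
gripper_width: 0.3
[512.79770927 -36.95437217 404.35156552] [-1.79938940e+02 -2.39223441e-02  8.98255403e+01] 0.34598104737691293 [-0.56861267 -0.34370266 -0.73142974]
[[338.96267762 175.44326951]
 [256.67241916 112.83617839]
 [337.41267616  75.23336709]]
```

View pics/w1.png

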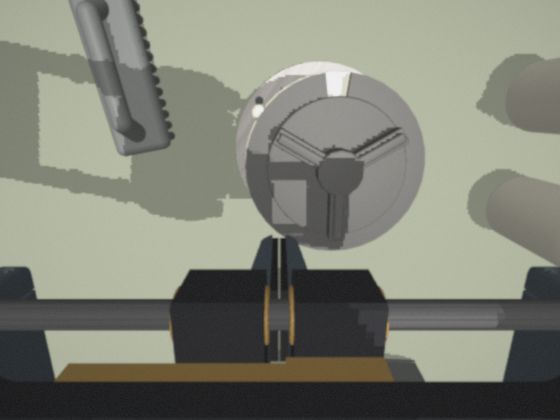

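```bash
python3 - <<'E'
from h import *
import pickle
m=pickle.load(open('w1.pkl','rb'))
im=cv2.imread('pics/w1.png')
c=back(m,(340,172),156);p=back(m,(258,107),124.5);n=back(m,(338,73),130)
print(c,p,n)
for a in(p,n): d=a-c;print(np.hypot(*d[:2]),np.degrees(np.arctan2(d[1],d[0])))
# rib ends at z156
for q in((278,131),(405,137),(334,237)): d=back(m,q,156)-c;print(np.hypot(*d[:2]),np.degrees(np.arctan2(d[1],d[0])))
T=m['mount']
def tool(P):
    q=np.linalg.inv(T)@np.append(P,1);return m['fx']*q[0]/q[2]+m['cx'],m['fy']*q[1]/q[2]+m['cy']
for P in((16,-13.5,191),(16,13.5,191),(-16,13.5,191),(16,0,191)):print(P,tool(P))
cv2.imwrite('pics/w1z.png',cv2.resize(im[50:290,210:440],None,fx=2.5,fy=2.5,interpolation=cv2.INTER_CUBIC))
E
```

```text
[553.38828175   5.64674274 156.        ] [497.05045931  48.07827372 124.5       ] [553.34076563  70.44469853 130.        ]
70.52932055925416 143.0143143539922
64.79797320946467 90.04201478827646
49.76067547961573 147.06919238205887
47.46929499041487 29.022791761492282
46.77207036929503 -92.46995553178795
(16, -13.5, 191) (np.float64(254.81552914478033), np.float64(239.4719732306573))
(16, 13.5, 191) (np.float64(305.2043347143126), np.float64(239.4824807224043))
(-16, 13.5, 191) (np.float64(303.91010535990245), np.float64(292.7631992304995))
(16, 0, 191) (np.float64(280.01311217539444), np.float64(239.47722763970205))
```

View pics/w1z.png

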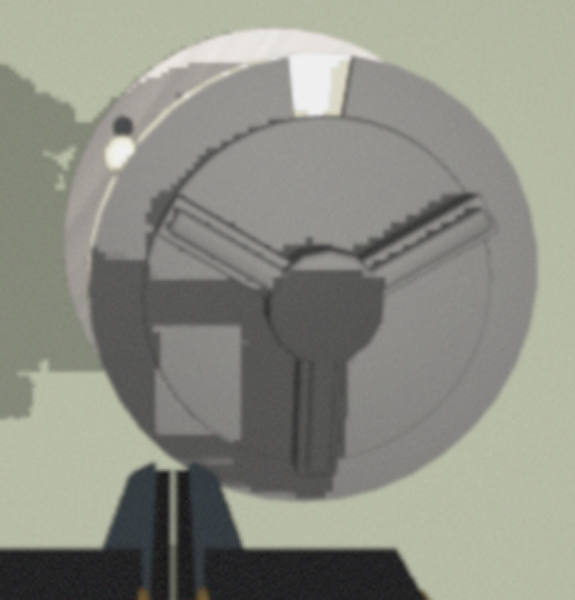

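```bash
python3 -m inch '[[1,[0.001,0,-0.017],0],[1,[0.001,0,-0.017],0],[1,[0,0,-0.017],0],[1,[0,0,-0.017],0],[1,[0,0,0],0],[1,[0,0,0],0]]'
python3 -m inch '[[1,[0.005,0,0],0],[1,[0.005,0,0],0],[1,[0.005,0,0],0],[1,[0,0,0],0],[1,[0,0,0],0]]'
cat >> h.py <<'E'
import pickle
def look(name):
    s,im,m=wrist();cv2.imwrite(f'pics/{name}.png',im);pickle.dump(m,open(name+'.pkl','wb'))
    print(s['time_s'],s['tool_pos'].round(1),s['tcp_rot'].round(1),s['contact_force'].round(2))
E
python3 -c "
from h import *
look('w2')"
```

```text
time_s: 2.32
tool_pos: [514.7, -36.0, 336.6]
tcp_rot: [-179.9, -0.0, 89.9]
contact_force: [-0.7, 1.0, 0.7]
gripper_width: 0.5
time_s: 2.73
tool_pos: [530.6, -37.1, 337.1]
tcp_rot: [180.0, 0.0, 89.8]
contact_force: [0.8, 0.0, -0.6]
gripper_width: 0.3
2.7333 [530.6 -37.1 337.1] [180.    0.   89.8] [ 0.83  0.04 -0.64]
```

View pics/w2.png

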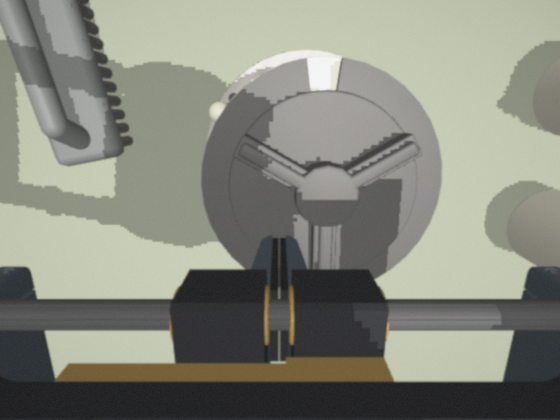

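```bash
python3 -m inch '[[1,[0.003,0,0],0],[1,[0.003,0,0],0],[1,[0.002,0,0],0],[1,[0,0,0],0],[1,[0,0,0],0]]'
python3 -c "
from h import *
look('w3')"
```

```text
time_s: 3.2
tool_pos: [538.2, -37.1, 336.6]
tcp_rot: [-180.0, -0.0, 89.8]
contact_force: [0.7, -0.5, 0.7]
gripper_width: 0.5
3.2 [538.2 -37.1 336.6] [-180.    -0.    89.8] [ 0.67 -0.51  0.69]
```

View pics/w3.png

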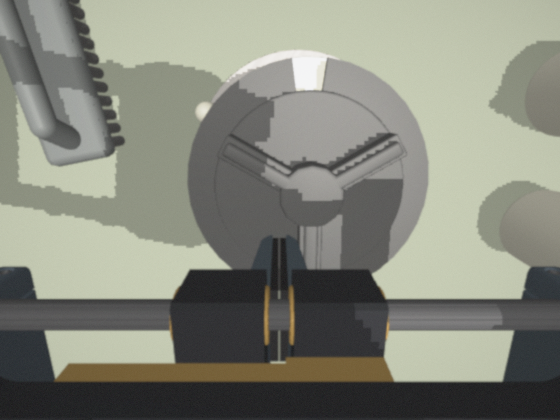

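```bash
python3 -m inch '[[1,[0.0018,-0.0006,0],0.0436],[1,[0.0019,-0.0005,0],0.0436],[1,[0.0019,-0.0005,0],0.0436],[1,[0.0019,-0.0004,0],0.0436],[1,[0.0019,-0.0003,0],0.0436],[1,[0.0019,-0.0002,0],0.0436],[1,[0.0019,-0.0001,0],0.0436],[1,[0.0019,0,0],0.0436]]'
python3 -c "
from h import *
look('w4')"
```

```text
time_s: 3.92
tool_pos: [553.0, -39.8, 336.6]
tcp_rot: [-180.0, -0.0, 109.9]
contact_force: [-1.1, -1.3, 0.5]
gripper_width: 0.6
3.9167 [553.  -39.8 336.6] [-180.    -0.   109.9] [-1.12 -1.26  0.46]
```

View pics/w4.png

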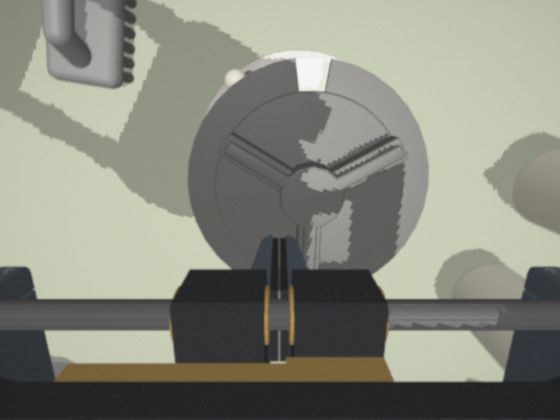

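```bash
cat >> h.py <<'E'
def ang(name,hub,pin,notch,dz=0):
    m=pickle.load(open(name+'.pkl','rb'));c=np.array([553.2,4.5,0]);h=back(m,hub,156-dz)
    print('hub',h.round(1))
    for nm,q,z in(('pin',pin,124.5),('notch',notch,130-dz)):
        d=back(m,q,z)-h;print(nm,np.hypot(*d[:2]).round(1),np.degrees(np.arctan2(d[1],d[0])).round(1))
E
python3 -c "
from h import *
ang('w3',(313,195),(204,112),(309,58))
ang('w4',(313,197),(233,76),(314,58))"
```

```text
hub [554.2   5.9 156. ]
pin 68.8 145.8
notch 64.7 91.0
hub [553.9   5.4 156. ]
pin 70.5 145.2
notch 65.6 109.0
```

```bash
python3 -m inch '[[1,[0.0019,0,0],0.0436],[1,[0.0019,0.0001,0],0.0436],[1,[0.0019,0.0002,0],0.0436],[1,[0.0019,0.0003,0],0.0436],[1,[0.0019,0.0004,0],0.0436],[1,[0.0019,0.0004,0],0.0436],[1,[0.0019,0.0005,0],0.0436],[1,[0.0019,0.0006,0],0.0436]]'
python3 -m inch '[[1,[0.0018,0.0007,0],0.0436],[1,[0.0018,0.0008,0],0.0436],[1,[0.0018,0.0008,0],0.0436],[1,[0.0017,0.0009,0],0.0436],[1,[0,0,0],0],[1,[0,0,0],0]]'
python3 -c "
from h import *
look('w5')"
```

```text
time_s: 4.63
tool_pos: [568.3, -37.3, 336.7]
tcp_rot: [-180.0, 0.0, 129.9]
contact_force: [-1.1, -2.9, 0.9]
gripper_width: 0.5
time_s: 5.13
tool_pos: [575.4, -34.1, 336.7]
tcp_rot: [-180.0, 0.0, 139.7]
contact_force: [0.4, -2.4, 0.3]
gripper_width: 0.5
5.1333 [575.4 -34.1 336.7] [-180.     0.   139.7] [ 0.44 -2.38  0.29]
```

View pics/w5.png

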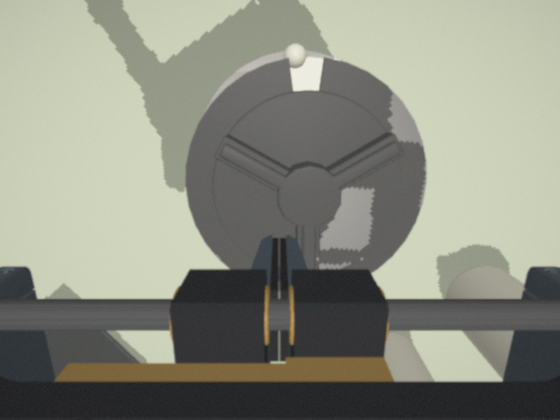

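```bash
python3 -c "
from h import *
ang('w5',(310,196),(296,54),(308,57))
im=cv2.imread('pics/w5.png');cv2.imwrite('pics/w5z.png',cv2.resize(im[40:110,260:350],None,fx=7,fy=7))"
```

```text
hub [553.2   5.5 156. ]
pin 68.1 144.9
notch 65.6 140.1
```

View pics/w5z.png

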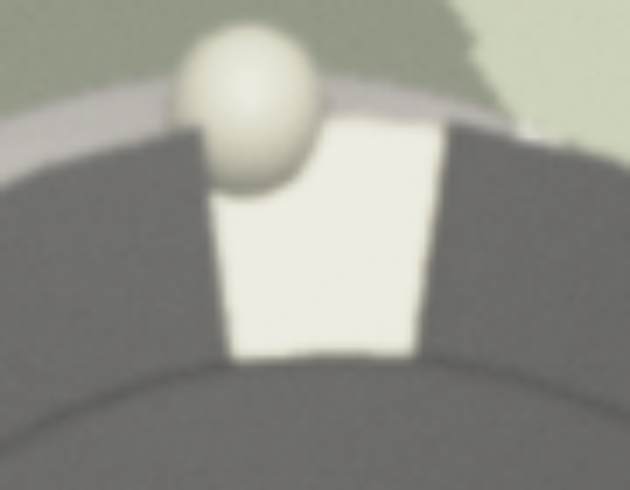

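```bash
python3 -m inch '[[1,[0.0016,0.001,0],0.042],[1,[0.0016,0.001,0],0.042],[1,[0,0,0],0],[1,[0,0,0],0]]'
python3 -c "
from h import *
look('w6')
im=cv2.imread('pics/w6.png');cv2.imwrite('pics/w6z.png',cv2.resize(im[40:110,260:350],None,fx=7,fy=7))"
```

```text
time_s: 5.52
tool_pos: [578.6, -32.0, 336.7]
tcp_rot: [-180.0, -0.0, 144.5]
contact_force: [-1.7, -1.6, -0.4]
gripper_width: 0.4
5.5167 [578.6 -32.  336.7] [-180.    -0.   144.5] [-1.71 -1.6  -0.37]
```

View pics/w6z.png

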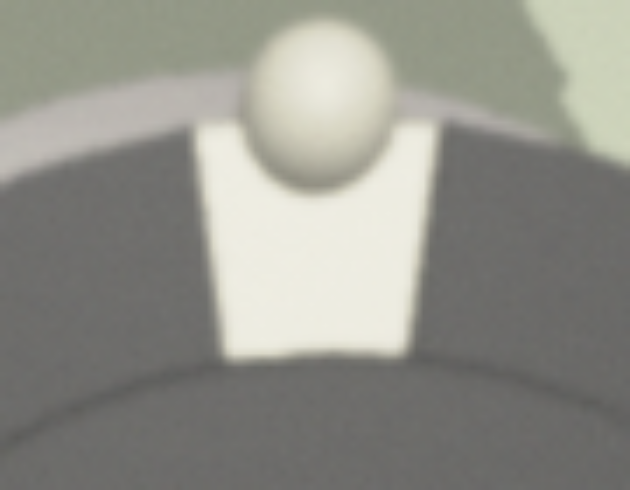

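```bash
python3 -m inch '[[1,[-0.004,-0.003,0],0],[1,[-0.004,-0.003,0],0],[1,[0,0,0.01],0],[1,[0,0,0.01],0],[1,[0,0,0.01],0],[1,[0,0,0],0],[1,[0,0,0],0]]'
python3 -c "
from h import *
look('w7')"

```

```text
time_s: 6.15
tool_pos: [571.0, -37.9, 367.8]
tcp_rot: [179.9, 0.1, 144.6]
contact_force: [-0.3, -0.5, -0.1]
gripper_width: 0.6
6.15 [571.  -37.9 367.8] [1.799e+02 1.000e-01 1.446e+02] [-0.32 -0.51 -0.08]
```

View pics/w7.png

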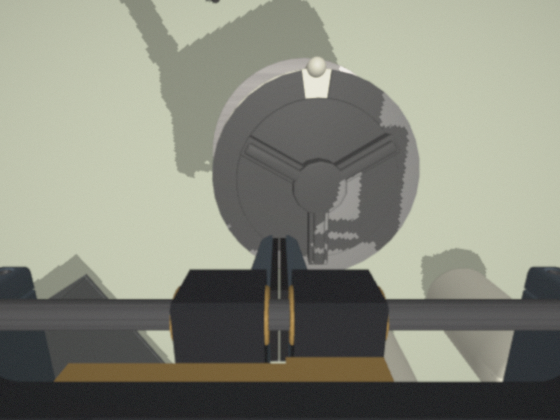

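The notch at (317,85) is centred under the pin at (317,67), and the fingers came clear of the rib without moving it. Next I go over the hub.

```bash
python3 -m inch '[[1,[-0.006,0.0143,0],0],[1,[-0.006,0.0143,0],0],[1,[-0.0055,0.0143,0],0],[1,[0,0,-0.009],0],[1,[0,0,-0.009],0],[1,[0,0,0],0],[1,[0,0,0],0]]'
python3 -m inch '[[1,[0,0,-0.002],0],[1,[0,0,-0.002],0],[1,[0,0,0],0],[1,[0,0,0],0]]'
python3 -c "
from h import *
look('w8')"

```

```text
time_s: 6.78
tool_pos: [553.1, 5.0, 348.0]
tcp_rot: [-180.0, -0.1, 144.6]
contact_force: [0.1, 0.7, 0.4]
gripper_width: 0.6
time_s: 7.12
tool_pos: [553.3, 4.7, 344.7]
tcp_rot: [-180.0, 0.0, 144.6]
contact_force: [0.3, -0.4, 0.4]
gripper_width: 0.5
7.1167 [553.3   4.7 344.7] [-180.     0.   144.6] [ 0.34 -0.42  0.42]
```

View pics/w8.png

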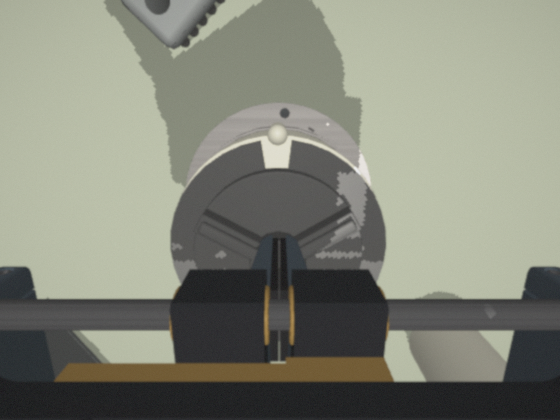

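```bash
python3 -m inch '[[1,[0,0,-0.001],0],[1,[0,0,-0.001],0],[1,[0,0,-0.001],0],[1,[0,0,0],0]]'
python3 -m inch '[[1,[0,0,-0.001],0],[1,[0,0,-0.001],0],[1,[0,0,0],0]]'
python3 -m inch '[[1,[0,0,-0.001],0],[1,[0,0,-0.001],0],[1,[0,0,0],0]]'

```

```text
time_s: 7.5
tool_pos: [553.3, 4.9, 341.6]
tcp_rot: [-180.0, 0.0, 144.6]
contact_force: [0.6, -0.4, 1.3]
gripper_width: 0.4
time_s: 7.75
tool_pos: [553.3, 4.9, 339.6]
tcp_rot: [-180.0, 0.0, 144.6]
contact_force: [-0.3, -0.4, 0.4]
gripper_width: 0.5
time_s: 8.0
tool_pos: [553.3, 5.0, 338.4]
tcp_rot: [180.0, 0.0, 144.6]
contact_force: [-2.7, -0.8, 14.8]
gripper_width: 0.3
```

```bash
python3 -m inch '[[1,[0,0,-0.0005],0],[1,[0,0,0],0],[1,[0,0,0],0],[1,[0,0,0],0]]'
python3 -m inch '[[1,[0,0,0.01],0],[1,[0,0,0.02],0],[1,[0,0,0.025],0],[1,[0,0,0],0],[1,[0,0,0],0]]'
python3 -m inch '[[1,[-0.015,-0.03,0],0],[1,[-0.015,-0.03,0],0],[1,[-0.015,-0.03,0],0],[1,[-0.015,-0.03,0],0],[1,[0,0,0],0],[1,[0,0,0],0]]'
python3 -c "
from h import *
look('w9')
im=eyes.camera('top');cv2.imwrite('pics/top9.png',im)
im=eyes.camera('scene');cv2.imwrite('pics/sc9.png',im)"

```

```text
time_s: 8.33
tool_pos: [553.3, 5.0, 338.3]
tcp_rot: [180.0, 0.1, 144.6]
contact_force: [-5.5, -0.8, 22.1]
gripper_width: 0.2
time_s: 8.75
tool_pos: [553.5, 5.0, 393.3]
tcp_rot: [179.9, 0.1, 144.6]
contact_force: [-0.2, 0.6, -0.5]
gripper_width: 0.5
time_s: 9.25
tool_pos: [492.5, -116.2, 391.5]
tcp_rot: [-180.0, -0.1, 144.4]
contact_force: [0.2, 0.5, -0.4]
gripper_width: 0.3
9.25 [ 492.5 -116.2  391.5] [-1.800e+02 -1.000e-01  1.444e+02] [ 0.16  0.5  -0.43]
```

View pics/w9.png

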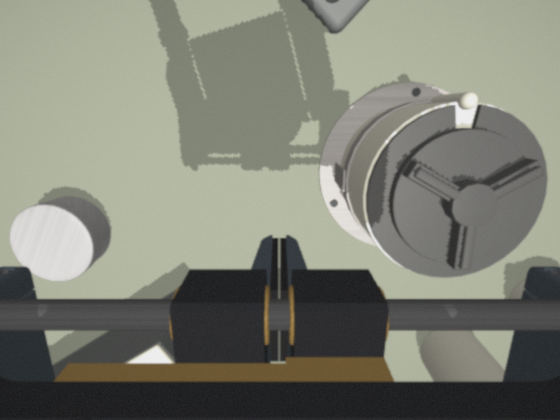

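View pics/top9.png

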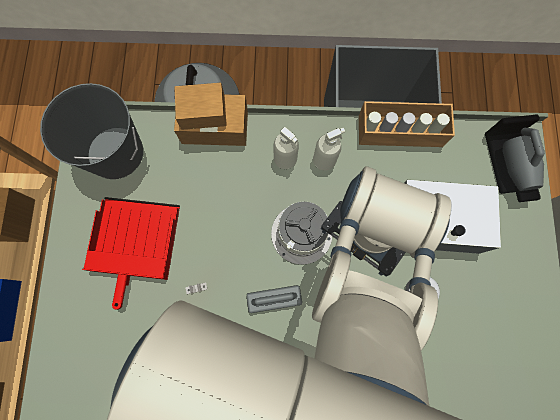

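View pics/sc9.png

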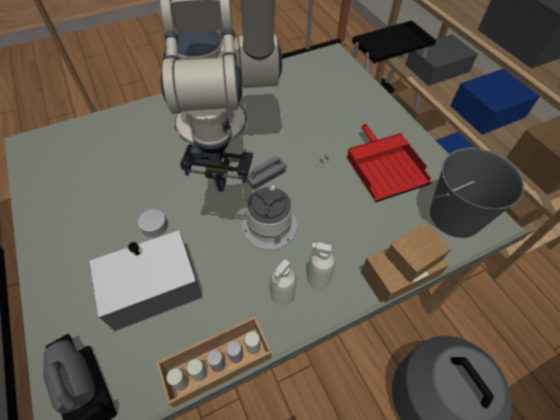

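```bash
python3 -c "
from h import *
m=pickle.load(open('w9.pkl','rb'))
print(back(m,(475,205),147.5),back(m,(475,205),156))
ang('w9',(475,205),(468,101),(466,106),8.5)
im=cv2.imread('pics/w9.png');cv2.imwrite('pics/w9z.png',cv2.resize(im[75:285,320:560],None,fx=2.5,fy=2.5))
t=cv2.imread('pics/top9.png');cv2.imwrite('pics/t9z.png',cv2.resize(t[185:275,255:355],None,fx=6,fy=6,interpolation=cv2.INTER_CUBIC))
d=cv2.absdiff(cv2.imread('pics/sc9.png'),cv2.imread('pics/scene0.png')).max(2)
n,l,st,_=cv2.connectedComponentsWithStats((d>50).astype('uint8'));print([list(x) for x in st[1:] if x[4]>8])"

```

```text
[553.61666921   5.47016089 147.5       ] [548.78006102   2.68531882 156.        ]
hub [553.6   5.5 147.5]
pin 68.1 147.2
notch 64.9 146.7
[[np.int32(161), np.int32(0), np.int32(10), np.int32(22), np.int32(169)], [np.int32(185), np.int32(1), np.int32(37), np.int32(34), np.int32(480)], [np.int32(221), np.int32(0), np.int32(9), np.int32(24), np.int32(179)], [np.int32(373), np.int32(9), np.int32(29), np.int32(18), np.int32(200)], [np.int32(367), np.int32(21), np.int32(9), np.int32(11), np.int32(57)], [np.int32(169), np.int32(31), np.int32(7), np.int32(5), np.int32(23)], [np.int32(221), np.int32(31), np.int32(17), np.int32(23), np.int32(227)], [np.int32(354), np.int32(32), np.int32(8), np.int32(4), np.int32(23)], [np.int32(165), np.int32(34), np.int32(12), np.int32(21), np.int32(163)], [np.int32(271), np.int32(35), np.int32(8), np.int32(27), np.int32(103)], [np.int32(239), np.int32(36), np.int32(11), np.int32(26), np.int32(92)], [np.int32(244), np.int32(37), np.int32(7), np.int32(13), np.int32(39)], [np.int32(279), np.int32(48), np.int32(2), np.int32(6), np.int32(9)], [np.int32(245), np.i
[... 510 characters left out ...]
(58), np.int32(7), np.int32(11), np.int32(49)], [np.int32(236), np.int32(65), np.int32(5), np.int32(7), np.int32(24)], [np.int32(180), np.int32(81), np.int32(82), np.int32(111), np.int32(2722)], [np.int32(178), np.int32(104), np.int32(2), np.int32(6), np.int32(10)], [np.int32(179), np.int32(106), np.int32(7), np.int32(16), np.int32(53)], [np.int32(173), np.int32(111), np.int32(5), np.int32(2), np.int32(9)], [np.int32(196), np.int32(115), np.int32(20), np.int32(4), np.int32(58)], [np.int32(269), np.int32(185), np.int32(6), np.int32(5), np.int32(22)], [np.int32(284), np.int32(195), np.int32(5), np.int32(3), np.int32(11)], [np.int32(254), np.int32(218), np.int32(14), np.int32(6), np.int32(19)]]
```

View pics/w9z.png

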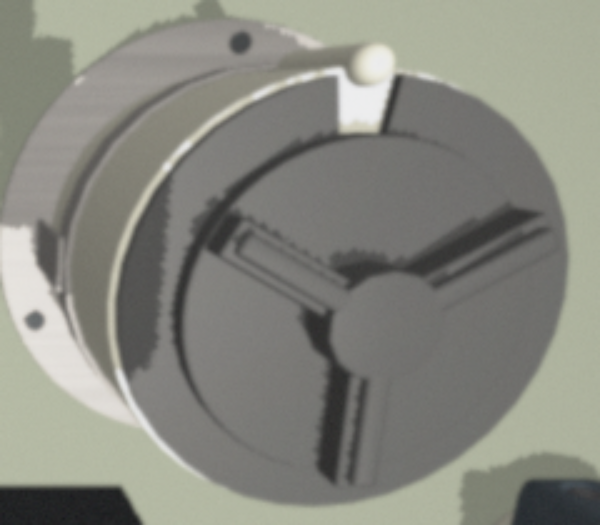

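View pics/t9z.png

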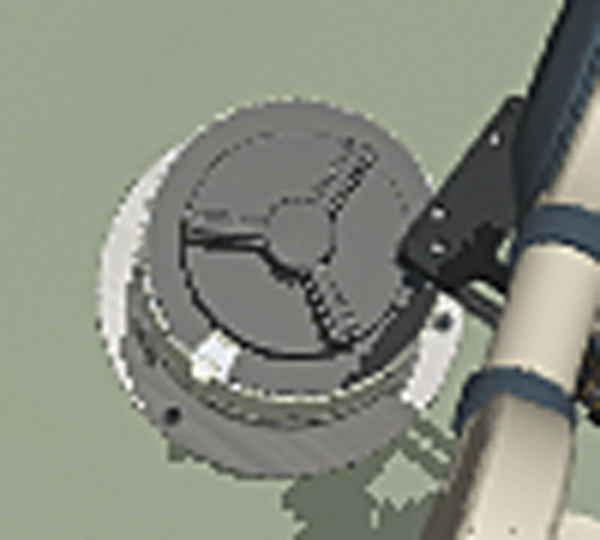

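```bash
python3 -c "
from station import job_done
print(job_done())"
```

```text
the job is handed in; nothing more can be done
None
```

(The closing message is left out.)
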